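# Sort display feet by the grip of their soles

### The job

The three marble display feet look alike, but the non-slip soles of some have worn smooth. Drag each one at least 4 cm across the table to feel how it grips, and set the grippy ones in the rectangular tray and the slippery ones in the round tray, standing flat on the tray floor. Set them down gently, not from a height, and leave the tin, the tape and the ribbon where they are.

Things in the scene. Friction and masses are not known exactly. Their poses are not given: they have to be found in the camera images.
- foot_a: one of three display feet that look exactly alike: upright round pale marble puck, 50 mm across, 30 mm high, thin black sole below, about 0.50 kg. They start loose on the bare table in a row between the trays, in any order; their names tell nothing. Origin: centre of the underside, z up
- foot_b: as foot_a. The sole of a foot is either sound (friction on the table about 1.1: dragging takes about 5.4 N) or worn smooth (about 0.18: 0.9 N), both within a quarter either way; only dragging tells them apart, and pressing down a little makes it clearer. One or two of the three are worn
- foot_c: as foot_a and foot_b. Beware of the furniture behind: a round display stand on a central foot, its disc-shaped top at a height of 0.24 to 0.28 m, 0.66 m across, centred 0.89 m ahead and 0.03 m left, so that its rim comes within 0.56 m of the base: keep wrist and gripper clear of it; and a small drawer chest 0.13 m high behind the right tray
- rect_tray: rectangular tray of light wood for the grippy feet, fixed to the table; 140 mm (its x) by 176 mm (its y) outside, walls 6 mm thick and 16 mm high, floor 6 mm thick. Origin: centre of the underside. It may stand to the left or to the right of the feet, turned up to 0.25 rad
- round_tray: round tray of light wood for the slippery feet, fixed to the table; 180 mm across outside, 168 mm inside, rim 16 mm high, floor 6 mm thick. Origin: centre of the underside. It stands on the other side of the feet
- mint_tin: bystander: small flat red tin behind the feet, 62 x 94 x 24 mm, loose; origin: centre of the underside
- tape_roll: bystander: roll of clear tape lying flat behind the feet, 73 mm across, 18 mm high, loose; origin: centre of the underside
- ribbon_reel: bystander: reel of gold ribbon lying flat, far left, 60 x 78 x 16 mm, loose; origin: centre of the underside
Mind the look-alikes: they are no part of the job. Leave any brown look-alike of the foot_b alone.

How it is judged:
By the outcome, as a careful person would: the job done as asked, in the order asked, and still so for the second after the job is handed in, with the robot touching nothing.
It also fails if it takes over 67 s, if anything falls off the work surface, if the arm or the gripper's body presses on something with over 40 N, if the wrist force passes 120 N, or if a joint passes its speed limit or range.

### The arm

A 6-joint arm with a two-finger parallel gripper is mounted at the origin on a cart in front of the work surface, level with it; the furniture and walls round the work are solid. World frame = base frame: x ahead of the robot, y to its left, z up, the work surface at z = 0. Lengths are in m, angles in rad, forces in N, time in s.
With the tool pointing down it reaches from about 0.25 to 0.725 m from the base axis. Payload 4 kg.
Tool frame: the origin (TCP) lies midway between the tips of the shut fingers; the grasp point (between the pads) lies 19 mm behind it; z points along the fingers, y is the line along which they close (so a half turn about z gives the same grasp; the last joint's range is limited). The gripper opens to 85 mm and grips with 20 to 120 N. Pads are 22 mm wide; open, the fingers measure 114 mm over their backs; the gripper's body (76 mm by 85 mm) begins 54 mm behind the grasp point. The pads swing forward as they close: fully open they stand 13 mm farther back than shut.
Start: joints at [0, 0.241, 0.005, 1.335, 0, 1.571], TCP at [0.5, -0, 0.204] pointing down, gripper open.
Joint ranges: [-2.72, 2.72], [-1.05, 1.87], [-1.09, 1.28], [-1.99, 2.15], [-1.42, 1.44], [-3.14, 3.14]. Speed limits (rad/s): [2.79, 2.79, 3.14, 3.14, 3.14, 3.14].

### API

Orientations are given as a unit quaternion [x, y, z, w].
In Python, from workcell import get_obs, camera, job_done, silhouettes gives the robot as it stands. The module is installed in compiled form; this text tells all that it offers.
- The arm moves only by the tool drive_tool, never from a script. Its argument "increments" is a list of rows, each a list of 3 entries, a list of its own where there are three numbers: the shift along the world's x, y, z in mm, then the turn, a rotation vector about the world's x, y, z in degrees, then the opening, from 0 (shut) to 1 (fully open). A call has 1 to 8 rows; each row shifts and turns the commanded pose from where the row before left it; what a row does not reach is not made up. A row lasts 1/12 s, in which the tool goes at most 41.7 mm and 7.16 degrees, less where a joint would pass 70% of its speed; a pose out of reach is approached as far as the arm can. A call is refused whole if a number of a shift passes 41.7 or a number of a turn 7.16, either way. A call with a gripper value outside its range is refused whole. The fingers move at their own pace and stop on an object; the grip force is fixed at half the most. Time passes only in rows, so rows that do not move let the fingers close. It gives the time, the measured TCP pose, the force, the opening and the grip force at its end, in the units of the state.
- get_obs(): the state, without advancing time (a new reading comes with each control period).
- camera(name): name is "scene" or "side" or "wrist"; returns a dict with "image" (420x560x3 uint8, red, green, blue), "K" (3x3 intrinsics, pixels), "view" (4x4, takes a point from world to camera coordinates). Camera axes: x right, y down, z forward; pixel columns grow to the right and rows downward; lengths in m; the calibration is good to about 2 mm. The wrist camera is an equidistant fisheye: a pixel r from the principal point sees the ray r / f radians off the axis. A picture is of the moment at which its call begins. There is no depth.
- job_done(): hands the job in; it is judged then, once.
Trained networks look in a picture, given as the dict that the camera call returned (one of the last four; its "shot" number tells which), for a name from the list of things; names that differ only in an ending like _2 or _b are one class to them, and where a whole thing is asked for, a point or a joint stands for the part that bears it (a point fixed in the world has none). Each returns a list of dicts, best first, with "conf" (0 to 1); they miss things now and then, are a little off and sometimes report something else, mostly with a low value. They report only what shows in the picture. A call takes as long as a camera call. They do not tell look-alikes from the thing itself.
- silhouettes(query, picture): "region" (420x560 bool, what is visible of it) and "bbox" ([left, top, right, bottom] in pixels, round what is visible of it).
The state is a dict: "clock": time; "joint_pos": joint angles; "joint_vel": joint speeds; "tau": joint torques, N m; "eef_pos": TCP position; "tool_rot": TCP orientation; "ft_force": force on the tool from outside, world axes, zero at the start; "ft_torque": the same for the moment, N m; "grip_width": finger opening in m; "grasp_force": force on a finger pad.
Only numpy, scipy, OpenCV 4.12 (cv2) and the standard library are available. Lean on these libraries where they do the work, as an engineer would, in place of code of your own. Each camera call takes 0.05 s, during which the arm holds its last target. There are 200 camera calls.

## Working session

There is one attempt and no reset: what is moved stays moved. The work goes in short steps, Python scripts to look and compute and a tool call to move; the robot and the scene stay as the last step left them, time stands still between calls to the robot, and variables do not carry over. Pictures are saved under pics/ and viewed, at most 10 in all, crops included, and the job is handed in when it is done.

Besides the shell and the picture viewer there is one more tool, called by a JSON object that holds its "name" and its "arguments", one argument or row to a line. drive_tool: Moves the arm, as the interface text tells. Its arguments: {"type":"object","properties":{"increments":{"type":"array"}},"required":["increments"]}

```bash
mkdir -p pics; cat > h.py <<'E'
import numpy as np, cv2
from workcell import *
def proj(c,P):
    P=np.atleast_2d(P); q=(c['view'][:3,:3]@P.T).T+c['view'][:3,3]; p=(c['K']@q.T).T; return p[:,:2]/p[:,2:]
def ray(c,uv,z):
    V=c['view'];R=V[:3,:3];o=-R.T@V[:3,3];d=R.T@np.linalg.solve(c['K'],[uv[0],uv[1],1.]);return (o+d*(z-o[2])/d[2])
def save(c,n): cv2.imwrite('pics/'+n,c['image'][:,:,::-1])
E
python3 - <<'E'
from h import *
cs={n:camera(n) for n in('scene','side')}
print(get_obs()['clock'],get_obs()['ft_force'])
im=np.vstack([cs['scene']['image'],cs['side']['image']])
cv2.imwrite('pics/a.png',cv2.resize(im,(560,600) if 0 else (400,600))[:,:,::-1])
save(cs['scene'],'s.png')
for n,c in cs.items():
  V=c['view'];print(n,'cam at',-V[:3,:3].T@V[:3,3])
  for q,z in(('foot_a',.03),('rect_tray',.016),('round_tray',.016),('mint_tin',.024),('tape_roll',.018),('ribbon_reel',.016)):
    for d in silhouettes(q,c):
      m=d['region'];b=d['bbox'];ys,xs=np.nonzero(m);u=(xs.mean(),ys.mean())
      print(q,round(d['conf'],2),b,np.round(u),'z0',ray(c,u,z/2)[:2].round(3))
E
```

```text
0.1 [-0.82210803 -0.41887937 -0.42871336]
scene cam at [-0.10751165 -0.76332272  0.64122031]
foot_a 0.85 [270.9, 241.6, 288.3, 261.1] [279. 250.] z0 [ 0.439 -0.116]
foot_a 0.78 [304.0, 250.2, 324.3, 276.7] [311. 264.] z0 [ 0.462 -0.204]
foot_a 0.67 [190.5, 180.3, 207.8, 195.3] [199. 186.] z0 [0.458 0.279]
foot_a 0.55 [252.8, 225.3, 270.8, 244.6] [262. 233.] z0 [ 0.451 -0.034]
rect_tray 0.84 [320.6, 262.4, 421.6, 339.5] [372. 299.] z0 [ 0.486 -0.362]
round_tray 0.87 [192.8, 189.7, 258.3, 232.0] [224. 211.] z0 [0.444 0.123]
mint_tin 0.56 [283.5, 207.5, 323.6, 236.9] [302. 220.] z0 [ 0.571 -0.05 ]
tape_roll 0.55 [331.6, 230.4, 363.8, 256.0] [347. 242.] z0 [ 0.596 -0.189]
ribbon_reel 0.69 [219.2, 174.2, 243.0, 189.1] [232. 180.] z0 [0.561 0.257]
side cam at [0.19211634 1.12166987 0.77194739]
foot_a 0.81 [259.6, 295.0, 285.7, 321.0] [272. 306.] z0 [0.459 0.279]
foot_a 0.8 [300.4, 226.2, 315.4, 243.6] [308. 233.] z0 [ 0.452 -0.029]
foot_a 0.67 [309.3, 196.5, 327.4, 210.9] [318. 202.] z0 [ 0.464 -0.202]
foot_a 0.57 [310.7, 213.7, 330.5, 232.6] [320. 218.] z0 [ 0.439 -0.114]
rect_tray 0.84 [297.0, 165.1, 341.6, 199.4] [319. 182.] z0 [ 0.491 -0.345]
round_tray 0.79 [258.4, 246.1, 331.9, 298.4] [294. 272.] z0 [0.447 0.136]
mint_tin 0.79 [254.9, 211.7, 280.7, 239.5] [267. 224.] z0 [ 0.574 -0.046]
tape_roll 0.87 [257.5, 190.2, 284.6, 208.9] [272. 201.] z0 [ 0.599 -0.183]
ribbon_reel 0.75 [213.0, 284.2, 245.5, 303.9] [231. 294.] z0 [0.563 0.258]
```

View pics/s.png

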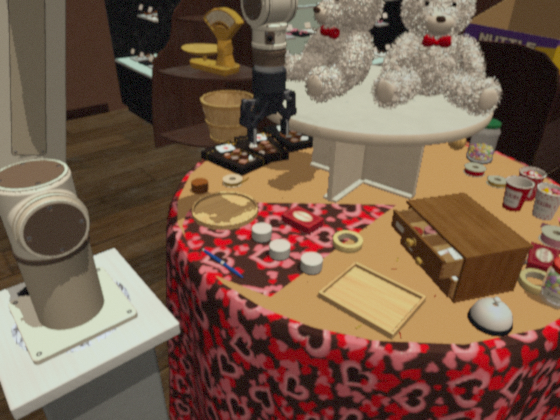

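View pics/a.png

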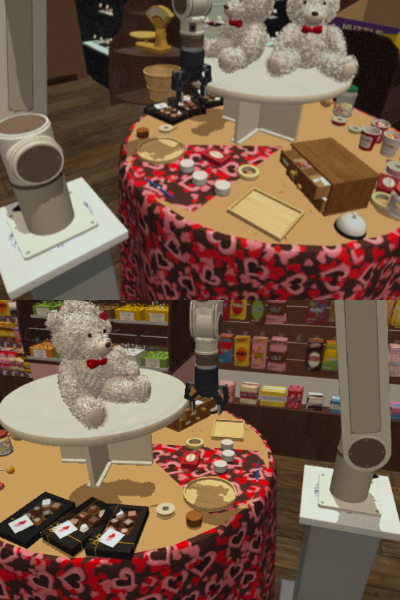

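```bash
python3 - <<'E'
from h import *
from scipy.spatial.transform import Rotation as Ro
c=camera('scene');s=camera('side');w=camera('wrist')
o=get_obs();print(o['eef_pos'],Ro.from_quat(o['tool_rot']).as_matrix().round(2))
for n,u in(('pen1',(207,250)),('pen2',(240,273)),('chestFL',(400,225)),('chestFR',(462,296)),('drawer',(393,212)),('drawer2',(424,266))):print(n,ray(c,u,0)[:2].round(3))
# refine: project models, match mask contour bbox
from scipy.optimize import least_squares
t=np.linspace(0,2*np.pi,40)
def cyl(x,y,r,h):return np.array([[x+r*np.cos(a),y+r*np.sin(a),z] for a in t for z in(0,h)])
def bb(c,P):p=proj(c,P);return np.r_[p.min(0),p.max(0)]
def fit(q,guess,r,h):
  obs=[]
  for cam in(c,s):
    for d in silhouettes(q,cam):
      p=proj(cam,[guess[0],guess[1],h/2])[0];b=np.array(d['bbox'])
      if np.hypot(*(p-(b[:2]+b[2:])/2))<8: obs.append((cam,b));break
  f=least_squares(lambda v:np.concatenate([bb(cam,cyl(v[0],v[1],r,h))-b for cam,b in obs]),guess,loss='soft_l1')
  print(q,f.x.round(4),len(obs),round(f.cost,1))
for g in((.4515,-.0315),(.439,-.115),(.463,-.203)):fit('foot_a',g,.025,.03)
fit('round_tray',(.446,.13),.09,.016)
R=np.array([[sx*.07,sy*.088,z] for sx in(-1,1) for sy in(-1,1) for z in(0,.016)])
obs=[(cam,silhouettes('rect_tray',cam)[0]) for cam in(c,s)]
def res(v):
  M=Ro.from_euler('z',v[2]).as_matrix();return np.concatenate([bb(cam,R@M.T+[v[0],v[1],0])-d['bbox'] for cam,d in obs])
for y0 in(-.2,.2):
  f=least_squares(res,[.488,-.355,y0]);print('rect',f.x.round(4),f.cost)
a=cv2.resize(c['image'][160:350,150:440],None,fx=2.6,fy=2.6,interpolation=3)
cv2.imwrite('pics/crop.png',a[:,:,::-1])
save(w,'w.png')
E
```

```text
[ 5.00025575e-01 -1.01851339e-05  2.04145726e-01] [[ 0.  1.  0.]
 [ 1. -0.  0.]
 [ 0.  0. -1.]]
pen1 [0.317 0.008]
pen2 [ 0.328 -0.112]
chestFL [ 0.773 -0.216]
chestFR [ 0.651 -0.47 ]
drawer [ 0.811 -0.162]
drawer2 [ 0.675 -0.359]
foot_a [ 0.4518 -0.0326] 2 3.9
foot_a [ 0.4371 -0.1139] 2 5.3
foot_a [ 0.4676 -0.2016] 2 6.0
round_tray [0.4474 0.1333] 2 4.3
rect [ 0.4955 -0.3564  0.3298] 16.06680935994916
rect [ 0.4955 -0.3564  0.3298] 16.066809359704
```

View pics/crop.png

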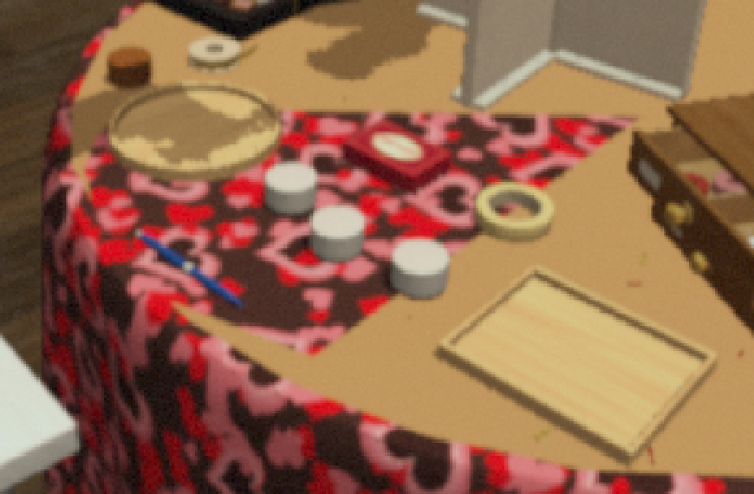

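View pics/w.png

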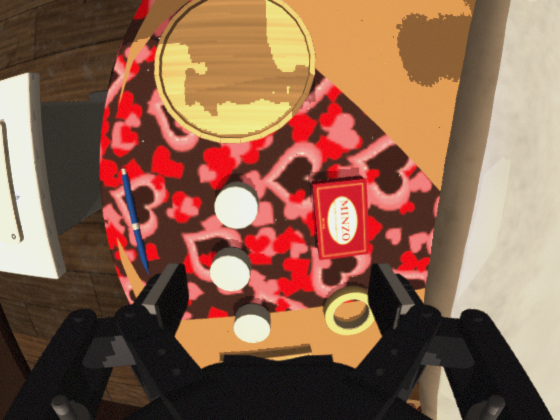

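The pale white pucks at scene pixels (262,233), (279,250) and (311,264) are the feet. The brown puck at (199,186) is the look-alike, so I leave it. The blue pen lies at x≈0.32, and the tin and tape are behind the feet. The jaws already close along world x.

{"name": "drive_tool", "arguments": {
  "increments": [
    [[-8,-5.5,-25],[0,0,0],1],
    [[-8,-5.5,-25],[0,0,0],1],
    [[-8,-5.5,-25],[0,0,0],1],
    [[-8,-5.5,-25],[0,0,0],1],
    [[-8,-5.5,-25],[0,0,0],1],
    [[-8,-5.5,-25],[0,0,0],1],
    [[0,0,-20],[0,0,0],1],
    [[0,0,-20],[0,0,0],1]
  ]
}}

```text
clock: 2.02
eef_pos: [0.4512, -0.0333, 0.0131]
tool_rot: [0.707, 0.707, -0.0, -0.0]
ft_force: [0.3, 1.2, 0.4]
grip_width: 0.0852
grasp_force: 0.0
```

{"name": "drive_tool", "arguments": {
  "increments": [
    [[0,0,-10],[0,0,0],1],
    [[0,0,-4],[0,0,0],1],
    [[0,0,0],[0,0,0],0],
    [[0,0,0],[0,0,0],0],
    [[0,0,0],[0,0,0],0],
    [[0,0,0],[0,0,0],0],
    [[0,0,0],[0,0,0],0],
    [[0,0,0],[0,0,0],0]
  ]
}}

```text
clock: 2.68
eef_pos: [0.454, -0.0332, 0.0031]
tool_rot: [0.707, 0.707, 0.001, 0.002]
ft_force: [-5.2, -0.8, 13.0]
grip_width: 0.0126
grasp_force: 5.6
```

```bash
python3 - <<'E'
from h import *
c=camera('scene')
from scipy.spatial.transform import Rotation as Ro
P=np.array([ray(c,u,.016)[:2] for u in((318.5,294.6),(357.7,263.8),(425.4,296.5),(393,337))])
print(P.round(3),P.mean(0),np.linalg.norm(np.diff(P,axis=0),axis=1))
d=P[0]-P[3]+P[1]-P[2];print('yaw',np.arctan2(-d[0],d[1]))
print({k:get_obs()[k] for k in('eef_pos','ft_force','grip_width','grasp_force')})
E
```

```text
[[ 0.403 -0.287]
 [ 0.544 -0.269]
 [ 0.571 -0.431]
 [ 0.43  -0.457]] [ 0.48709692 -0.36104066] [0.1417885  0.16362558 0.1433923 ]
yaw 0.16409281017763083
{'eef_pos': array([ 0.45417915, -0.03323747,  0.00303795]), 'ft_force': array([-3.06387328,  0.12276082, 11.14902432]), 'grip_width': 0.0047708254077653105, 'grasp_force': 5.196093944250606}
```

```bash
python3 - <<'E'
from h import *
c=camera('scene');s=camera('side')
a=cv2.resize(c['image'][170:310,170:370],(600,420),interpolation=3);b=cv2.resize(s['image'][150:330,230:370],(0,0),fx=2.33,fy=2.33)[:420]
for n,cam in(('c',c),('s',s)):
  for d in silhouettes('foot_a',cam):
    x=d['bbox'];u=((x[0]+x[2])/2,(x[1]+x[3])/2);print(n,round(d['conf'],2),np.round(x),ray(cam,u,.015)[:2].round(3))
b=cv2.resize(b,(200,420)) if 0 else b
im=np.zeros((420,800,3),np.uint8);im[:,:480]=cv2.resize(a,(480,420));im[:,480:480+min(320,b.shape[1])]=b[:,:320];cv2.imwrite('pics/b.png',im[:,:,::-1])
E
```

```text
c 0.86 [302. 251. 324. 278.] [ 0.464 -0.206]
c 0.76 [191. 180. 206. 195.] [0.451 0.269]
c 0.63 [271. 243. 292. 259.] [ 0.441 -0.123]
c 0.51 [253. 223. 272. 247.] [ 0.445 -0.043]
s 0.84 [299. 226. 315. 242.] [ 0.454 -0.023]
s 0.62 [314. 216. 330. 229.] [ 0.429 -0.094]
s 0.59 [327. 168. 343. 202.] [ 0.438 -0.327]
s 0.56 [259. 293. 286. 318.] [0.458 0.277]Traceback (most recent call last):
  File "<stdin>", line 8, in <module>
ValueError: could not broadcast input array from shape (419,320,3) into shape (420,320,3)
```

```bash
python3 - <<'E'
from h import *
c=camera('scene');s=camera('side')
a=cv2.resize(c['image'][150:290,200:360],(480,420),interpolation=3);b=cv2.resize(s['image'][160:280,250:341],(320,420),interpolation=3)
cv2.imwrite('pics/b.png',np.hstack([a,b])[:,:,::-1]);o=get_obs();print(o['clock'],o['grip_width'],o['grasp_force'],o['ft_force'],o['eef_pos'])
E
```

```text
3.0333 -4.977505045094987e-05 7.0359376081614755 [-4.92857546  0.72541796 14.7080822 ] [ 0.45381217 -0.03326269  0.00284805]
```

View pics/b.png

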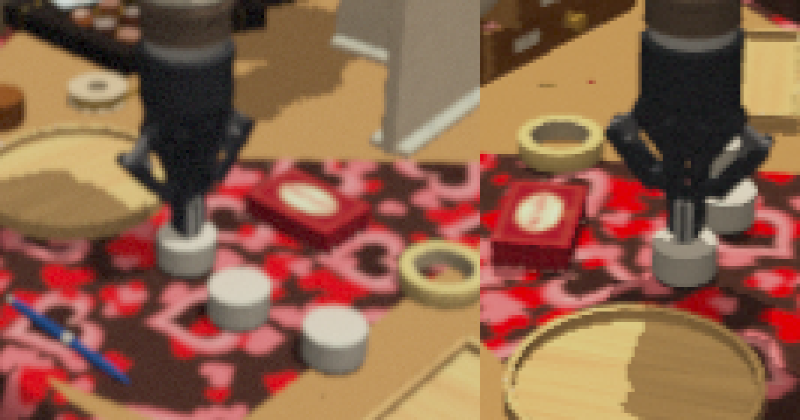

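```bash
python3 - <<'E'
from h import *
from scipy.spatial.transform import Rotation as Ro
c=camera('scene');s=camera('side');o=get_obs()
for z in(.003,.03):
  p=[.4538,-.0333,z];u=proj(c,p)[0];v=proj(s,p)[0]
  print(z,'crop px',(u-[200,150])*3,(v-[250,160])*3.5)
print(o['joint_pos'],Ro.from_quat(o['tool_rot']).as_matrix().round(3),o['ft_torque'])
c=camera('wrist');save(c,'w2.png')
E
```

```text
0.003 crop px [187.60829787 258.86546452] [202.25462133 266.28513847]
0.03 crop px [187.37980869 232.02044345] [203.08557373 236.52632154]
[-7.29045660e-02  3.49509507e-01 -4.29330489e-01  7.87515069e-01
 -3.12266331e-04  1.49790776e+00] [[ 0.     1.     0.004]
 [ 1.    -0.    -0.001]
 [-0.001  0.004 -1.   ]] [-0.02884516  0.73363325 -0.01225902]
```

View pics/w2.png

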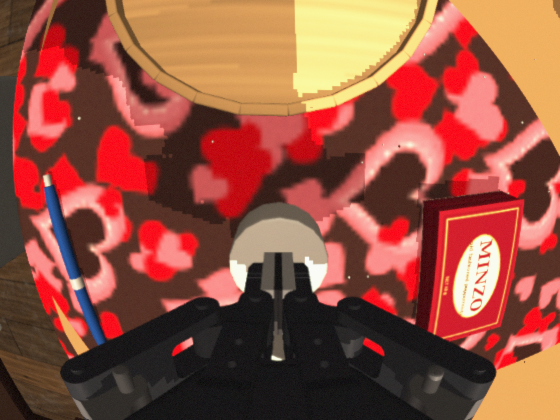

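The jaws have shut on top of the puck, with the tips at z≈0.03 in both views, although the reported TCP is z≈0.003. I'll lift and check whether the reported tool tip is offset.

{"name": "drive_tool", "arguments": {
  "increments": [
    [[0,0,20],[0,0,0],0],
    [[0,0,25],[0,0,0],0],
    [[0,0,25],[0,0,0],0],
    [[0,0,0],[0,0,0],0],
    [[0,0,0],[0,0,0],0]
  ]
}}

```text
clock: 3.6
eef_pos: [0.4542, -0.0331, 0.0724]
tool_rot: [0.707, 0.707, 0.002, 0.002]
ft_force: [-0.0, 0.0, -0.1]
grip_width: -0.0002
grasp_force: 0.0
```

```bash
python3 - <<'E'
from h import *
c=camera('scene');s=camera('side');o=get_obs();e=o['eef_pos'];print(e,o['ft_force'],o['grip_width'])
for d in(0,.013,.027):
  print(d,proj(c,e+[0,0,d]),proj(s,e+[0,0,d]))
u=proj(c,e)[0].astype(int);v=proj(s,e)[0].astype(int)
f=lambda I,u:cv2.resize(I[u[1]-40:u[1]+40,u[0]-40:u[0]+40],(400,400),interpolation=cv2.INTER_NEAREST)
im=np.hstack([f(c['image'],u),f(s['image'],v)]).copy()
for x in(200,600):cv2.circle(im,(x,200),4,(0,255,0),1)
cv2.imwrite('pics/t.png',im[:,:,::-1])
E
```

```text
[ 0.45179985 -0.03296801  0.07009736] [-0.2770869  -0.31627709  0.55895414] 0.00014751617143355386
0 [[261.60973476 213.83292994]] [[309.09796857 214.80634836]]
0.013 [[261.56621473 209.26712048]] [[309.22096371 210.52602233]]
0.027 [[261.51872599 204.28494431]] [[309.35476096 205.86977461]]
```

View pics/t.png

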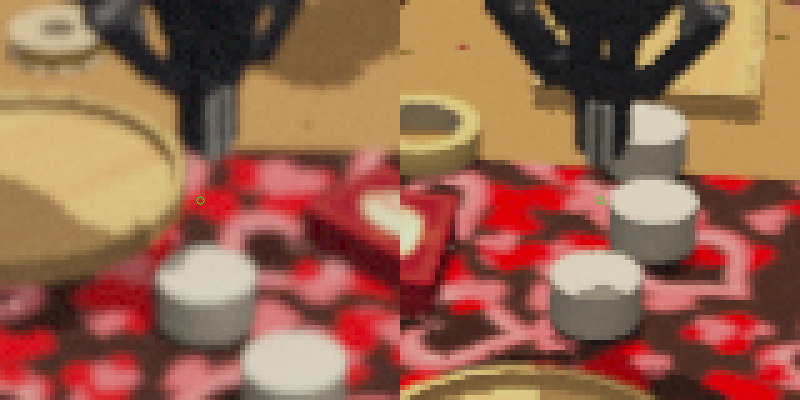

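Confirmed: the real tips sit about 25 mm above the reported TCP in both views, so the fingers are shorter than stated. I'll command z about 25 mm lower.

{"name": "drive_tool", "arguments": {
  "increments": [
    [[0,0,0],[0,0,0],1],
    [[0,0,0],[0,0,0],1],
    [[0,0,0],[0,0,0],1],
    [[0,0,0],[0,0,0],1],
    [[0,0,0],[0,0,0],1],
    [[0,0,0],[0,0,0],1],
    [[0,0,-25],[0,0,0],1],
    [[0,0,-25],[0,0,0],1]
  ]
}}

```text
clock: 4.37
eef_pos: [0.4543, -0.0332, 0.021]
tool_rot: [0.707, 0.707, 0.002, 0.002]
ft_force: [0.3, -0.1, -0.4]
grip_width: 0.0849
grasp_force: 0.0
```

{"name": "drive_tool", "arguments": {
  "increments": [
    [[0,0,-25],[0,0,0],1],
    [[0,0,-12],[0,0,0],1],
    [[0,0,-7],[0,0,0],1],
    [[0,0,0],[0,0,0],1],
    [[0,0,0],[0,0,0],1]
  ]
}}

```text
clock: 4.78
eef_pos: [0.4522, -0.033, -0.0237]
tool_rot: [0.707, 0.707, -0.0, -0.0]
ft_force: [0.4, -0.0, 0.3]
grip_width: 0.0853
grasp_force: 0.0
```

{"name": "drive_tool", "arguments": {
  "increments": [
    [[0,0,0],[0,0,0],0],
    [[0,0,0],[0,0,0],0],
    [[0,0,0],[0,0,0],0],
    [[0,0,0],[0,0,0],0],
    [[0,0,0],[0,0,0],0],
    [[0,0,0],[0,0,0],0]
  ]
}}

```text
clock: 5.28
eef_pos: [0.4533, -0.0331, -0.0224]
tool_rot: [0.707, 0.707, 0.001, 0.001]
ft_force: [-0.9, 0.1, 5.7]
grip_width: 0.0487
grasp_force: 61.2
```

{"name": "drive_tool", "arguments": {
  "increments": [
    [[-6,0,0],[0,0,0],0],
    [[-6,0,0],[0,0,0],0],
    [[-6,0,0],[0,0,0],0],
    [[-6,0,0],[0,0,0],0]
  ]
}}

```text
clock: 5.62
eef_pos: [0.4307, -0.0332, -0.0224]
tool_rot: [0.707, 0.707, 0.002, 0.002]
ft_force: [4.1, -1.0, 6.2]
grip_width: 0.0482
grasp_force: 63.5
```

{"name": "drive_tool", "arguments": {
  "increments": [
    [[-6,0,0],[0,0,0],0],
    [[-6,0,0],[0,0,0],0],
    [[-6,0,0],[0,0,0],0]
  ]
}}

```text
clock: 5.87
eef_pos: [0.4127, -0.0332, -0.0224]
tool_rot: [0.707, 0.707, 0.002, 0.002]
ft_force: [4.4, -0.7, 6.1]
grip_width: 0.0481
grasp_force: 63.5
```

{"name": "drive_tool", "arguments": {
  "increments": [
    [[-6,0,0],[0,0,0],0],
    [[-6,0,0],[0,0,0],0]
  ]
}}

```text
clock: 6.03
eef_pos: [0.4008, -0.0332, -0.0224]
tool_rot: [0.707, 0.707, 0.002, 0.002]
ft_force: [4.5, -0.3, 6.3]
grip_width: 0.0483
grasp_force: 63.5
```

The ratio is ambiguous: 4.4 N sideways against about 11 N of load. I'll drag back and forth at a different press to get the slope.

{"name": "drive_tool", "arguments": {
  "increments": [
    [[0,0,-4],[0,0,0],0],
    [[6,0,0],[0,0,0],0],
    [[6,0,0],[0,0,0],0],
    [[6,0,0],[0,0,0],0],
    [[6,0,0],[0,0,0],0]
  ]
}}

```text
clock: 6.45
eef_pos: [0.4128, -0.0332, -0.023]
tool_rot: [0.707, 0.707, -0.005, -0.004]
ft_force: [-32.0, -0.6, 78.8]
grip_width: 0.0481
grasp_force: 72.0
```

{"name": "drive_tool", "arguments": {
  "increments": [
    [[-6,0,0],[0,0,0],0],
    [[-6,0,0],[0,0,0],0],
    [[-6,0,0],[0,0,0],0],
    [[-6,0,0],[0,0,0],0]
  ]
}}

```text
clock: 6.78
eef_pos: [0.4096, -0.0336, -0.0223]
tool_rot: [0.707, 0.707, 0.008, 0.009]
ft_force: [10.8, 0.4, 22.3]
grip_width: 0.0482
grasp_force: 65.7
```

{"name": "drive_tool", "arguments": {
  "increments": [
    [[0,0,4],[0,0,0],0],
    [[6,0,0],[0,0,0],0],
    [[6,0,0],[0,0,0],0],
    [[6,0,0],[0,0,0],0],
    [[6,0,0],[0,0,0],0]
  ]
}}

```text
clock: 7.2
eef_pos: [0.4156, -0.0329, -0.0228]
tool_rot: [0.707, 0.707, -0.004, -0.004]
ft_force: [-15.3, -0.2, 36.1]
grip_width: 0.0482
grasp_force: 67.4
```

{"name": "drive_tool", "arguments": {
  "increments": [
    [[0,0,1.5],[0,0,0],0],
    [[-6,0,0],[0,0,0],0],
    [[-6,0,0],[0,0,0],0],
    [[-6,0,0],[0,0,0],0],
    [[-6,0,0],[0,0,0],0]
  ]
}}

```text
clock: 7.62
eef_pos: [0.3974, -0.033, -0.0226]
tool_rot: [0.707, 0.707, 0.0, -0.0]
ft_force: [3.2, -0.6, 0.8]
grip_width: 0.0483
grasp_force: 64.1
```

{"name": "drive_tool", "arguments": {
  "increments": [
    [[0,0,0.5],[0,0,0],0],
    [[-6,0,0],[0,0,0],0],
    [[-6,0,0],[0,0,0],0]
  ]
}}

```text
clock: 7.87
eef_pos: [0.3842, -0.0329, -0.0226]
tool_rot: [0.707, 0.707, -0.001, -0.001]
ft_force: [0.0, -0.1, -4.3]
grip_width: 0.0485
grasp_force: 63.2
```

{"name": "drive_tool", "arguments": {
  "increments": [
    [[0,0,25],[0,0,0],0],
    [[0,0,25],[0,0,0],0],
    [[0,0,0],[0,0,0],0],
    [[0,0,0],[0,0,0],0],
    [[0,0,0],[0,0,0],0]
  ]
}}

```text
clock: 8.28
eef_pos: [0.3842, -0.0329, 0.0269]
tool_rot: [0.707, 0.707, -0.001, -0.001]
ft_force: [-0.6, 0.4, -5.3]
grip_width: 0.0483
grasp_force: 65.5
```

{"name": "drive_tool", "arguments": {
  "increments": [
    [[0,0,-25],[0,0,0],0],
    [[0,0,-18],[0,0,0],0],
    [[0,0,-5],[0,0,0],0],
    [[0,0,-1.5],[0,0,0],0],
    [[0,0,0],[0,0,0],0],
    [[0,0,0],[0,0,0],0.8],
    [[0,0,0],[0,0,0],0.8],
    [[0,0,0],[0,0,0],0.8]
  ]
}}

```text
clock: 8.95
eef_pos: [0.3869, -0.0331, -0.021]
tool_rot: [0.707, 0.707, 0.001, 0.001]
ft_force: [0.2, 0.1, 0.4]
grip_width: 0.0682
grasp_force: 0.0
```

{"name": "drive_tool", "arguments": {
  "increments": [
    [[0,0,30],[0,0,0],1],
    [[0,0,30],[0,0,0],1],
    [[18,-27,0],[0,0,0],1],
    [[18,-27,0],[0,0,0],1],
    [[17,-27,0],[0,0,0],1],
    [[0,0,-30],[0,0,0],1],
    [[0,0,-25],[0,0,0],1],
    [[0,0,0],[0,0,0],1]
  ]
}}

```text
clock: 9.62
eef_pos: [0.4359, -0.1137, -0.0197]
tool_rot: [0.708, 0.707, -0.002, -0.003]
ft_force: [-0.7, -0.0, 0.6]
grip_width: 0.0853
grasp_force: 0.0
```

```bash
python3 - <<'E'
from h import *
o=get_obs();e=o['eef_pos'];print(o['clock'],e,o['ft_force'],o['grip_width'])
for n in('scene','side'):
  c=camera(n)
  for d in silhouettes('foot_a',c):
    x=d['bbox'];u=((x[0]+x[2])/2,(x[1]+x[3])/2);print(n,round(d['conf'],2),np.round(x),ray(c,u,.015)[:2].round(3))
E
```

```text
9.6167 [ 0.43591787 -0.1137258  -0.01968215] [-0.68755817 -0.00829517  0.60461258] 0.08526220314885842
scene 0.74 [270. 244. 289. 261.] [ 0.434 -0.123]
scene 0.72 [230. 234. 247. 256.] [ 0.376 -0.04 ]
scene 0.63 [191. 178. 209. 194.] [0.46  0.277]
scene 0.56 [304. 252. 324. 273.] [ 0.47  -0.202]
side 0.91 [260. 293. 285. 319.] [0.457 0.279]
side 0.83 [313. 212. 330. 231.] [ 0.431 -0.099]
side 0.78 [324. 231. 343. 247.] [ 0.381 -0.019]
side 0.5 [307. 200. 326. 212.] [ 0.463 -0.18 ]
```

{"name": "drive_tool", "arguments": {
  "increments": [
    [[1,0,-7],[0,0,0],1],
    [[0,0,0],[0,0,0],1],
    [[0,0,0],[0,0,0],0],
    [[0,0,0],[0,0,0],0],
    [[0,0,0],[0,0,0],0],
    [[0,0,0],[0,0,0],0],
    [[0,0,0],[0,0,0],0]
  ]
}}

```text
clock: 10.4
eef_pos: [0.4411, -0.114, -0.0224]
tool_rot: [0.707, 0.707, 0.001, 0.001]
ft_force: [-1.8, 1.0, 5.6]
grip_width: 0.0481
grasp_force: 61.4
```

{"name": "drive_tool", "arguments": {
  "increments": [
    [[-6,0,0],[0,0,0],0],
    [[-6,0,0],[0,0,0],0],
    [[-6,0,0],[0,0,0],0],
    [[-6,0,0],[0,0,0],0]
  ]
}}

```text
clock: 10.73
eef_pos: [0.4185, -0.1146, -0.0224]
tool_rot: [0.707, 0.707, 0.002, 0.002]
ft_force: [5.6, 0.4, 0.7]
grip_width: 0.0482
grasp_force: 63.1
```

{"name": "drive_tool", "arguments": {
  "increments": [
    [[-6,0,0],[0,0,0],0],
    [[-6,0,0],[0,0,0],0],
    [[-6,0,0],[0,0,0],0]
  ]
}}

```text
clock: 10.98
eef_pos: [0.4004, -0.1146, -0.0224]
tool_rot: [0.707, 0.707, 0.002, 0.002]
ft_force: [4.8, -0.6, 1.3]
grip_width: 0.0483
grasp_force: 63.1
```

{"name": "drive_tool", "arguments": {
  "increments": [
    [[-6,0,0],[0,0,0],0],
    [[-6,0,0],[0,0,0],0]
  ]
}}

```text
clock: 11.15
eef_pos: [0.3885, -0.1146, -0.0224]
tool_rot: [0.707, 0.707, 0.002, 0.002]
ft_force: [5.9, -0.3, 0.7]
grip_width: 0.0484
grasp_force: 63.1
```

{"name": "drive_tool", "arguments": {
  "increments": [
    [[0,0,-1.5],[0,0,0],0],
    [[-6,0,0],[0,0,0],0],
    [[-6,0,0],[0,0,0],0],
    [[-6,0,0],[0,0,0],0]
  ]
}}

```text
clock: 11.48
eef_pos: [0.375, -0.1155, -0.0223]
tool_rot: [0.707, 0.707, 0.004, 0.006]
ft_force: [10.0, -0.0, 5.9]
grip_width: 0.0481
grasp_force: 63.6
```

{"name": "drive_tool", "arguments": {
  "increments": [
    [[0,0,1.5],[0,0,0],0],
    [[0,0,1.5],[0,0,0],0],
    [[0,0,0],[0,0,0],0.8],
    [[0,0,0],[0,0,0],0.8],
    [[0,0,0],[0,0,0],0.8],
    [[0,0,30],[0,0,0],1],
    [[0,0,35],[0,0,0],1],
    [[0,0,0],[0,0,0],1]
  ]
}}

```text
clock: 12.15
eef_pos: [0.3716, -0.1151, 0.0475]
tool_rot: [0.707, 0.707, 0.002, 0.003]
ft_force: [0.7, -0.9, 0.3]
grip_width: 0.085
grasp_force: 0.0
```

Foot 2 gives F/N ≈ 0.92 at both loads, so it is grippy. Next is foot 3.

{"name": "drive_tool", "arguments": {
  "increments": [
    [[24,-21.5,0],[0,0,0],1],
    [[24,-22,0],[0,0,0],1],
    [[24,-21.5,0],[0,0,0],1],
    [[23,-21.5,0],[0,0,0],1],
    [[0,0,-30],[0,0,0],1],
    [[0,0,-25],[0,0,0],1],
    [[0,0,-10],[0,0,0],1],
    [[0,0,0],[0,0,0],1]
  ]
}}

```text
clock: 12.82
eef_pos: [0.4596, -0.1991, -0.025]
tool_rot: [0.707, 0.707, -0.001, -0.004]
ft_force: [-1.1, 0.3, 0.1]
grip_width: 0.0854
grasp_force: 0.0
```

{"name": "drive_tool", "arguments": {
  "increments": [
    [[5,-2,1],[0,0,0],1],
    [[0,0,0],[0,0,0],1],
    [[0,0,0],[0,0,0],0],
    [[0,0,0],[0,0,0],0],
    [[0,0,0],[0,0,0],0],
    [[0,0,0],[0,0,0],0],
    [[0,0,0],[0,0,0],0]
  ]
}}

```text
clock: 13.4
eef_pos: [0.4651, -0.2027, -0.0198]
tool_rot: [0.707, 0.707, -0.002, -0.001]
ft_force: [-7.4, -0.2, 9.9]
grip_width: 0.0482
grasp_force: 62.1
```

{"name": "drive_tool", "arguments": {
  "increments": [
    [[-6,0,0],[0,0,0],0],
    [[-6,0,0],[0,0,0],0],
    [[-6,0,0],[0,0,0],0],
    [[-6,0,0],[0,0,0],0]
  ]
}}

```text
clock: 13.73
eef_pos: [0.4469, -0.2032, -0.0196]
tool_rot: [0.707, 0.707, 0.002, 0.003]
ft_force: [5.3, -0.4, 0.8]
grip_width: 0.048
grasp_force: 62.7
```

{"name": "drive_tool", "arguments": {
  "increments": [
    [[-6,0,0],[0,0,0],0],
    [[-6,0,0],[0,0,0],0],
    [[-6,0,0],[0,0,0],0]
  ]
}}

```text
clock: 13.98
eef_pos: [0.429, -0.2033, -0.0195]
tool_rot: [0.707, 0.707, 0.002, 0.003]
ft_force: [6.0, 0.9, 1.3]
grip_width: 0.048
grasp_force: 62.7
```

{"name": "drive_tool", "arguments": {
  "increments": [
    [[0,0,-1],[0,0,0],0],
    [[-6,0,0],[0,0,0],0],
    [[-6,0,0],[0,0,0],0]
  ]
}}

```text
clock: 14.23
eef_pos: [0.4195, -0.2039, -0.0195]
tool_rot: [0.707, 0.707, 0.003, 0.005]
ft_force: [8.8, -0.2, 3.7]
grip_width: 0.048
grasp_force: 63.0
```

Foot 3 is grippy too (≈0.95), and foot 1 is the slippery one (≈0.39, far below the others). I'll refine the rectangular tray's pose before placing.

```bash
python3 - <<'E'
from h import *
from scipy.optimize import minimize
from scipy.spatial.transform import Rotation as Ro
R=np.array([[sx*.07,sy*.088,z] for sx in(-1,1) for sy in(-1,1) for z in(0,.016)])
obs=[]
for n in('scene','side'):
  c=camera(n)
  d=silhouettes('rect_tray',c)[0];obs.append((c,d['region']));print(d['conf'])
def cost(v,only=None):
  M=Ro.from_euler('z',v[2]).as_matrix();t=0
  for c,m in obs if only is None else [obs[only]]:
    h=cv2.convexHull(proj(c,R@M.T+[v[0],v[1],0]).astype(np.float32))
    I=np.zeros((840*2,1120*2),np.uint8);cv2.fillConvexPoly(I,np.round(h*4+1.5).astype(int),1)
    mm=cv2.resize(m.astype(np.uint8),None,fx=4,fy=4,interpolation=0)
    t+=1-(I&mm).sum()/(I|mm).sum()
  return t
for only in(None,0,1):
  best=min((minimize(cost,[.49,-.355,y],args=(only,),method='Nelder-Mead',options=dict(initial_simplex=[[.49,-.355,y],[.5,-.355,y],[.49,-.345,y],[.49,-.355,y+.08]])) for y in(-.15,.0,.15,.25)),key=lambda r:r.fun)
  print(only,best.x.round(4),best.fun)
print(get_obs()['eef_pos'],get_obs()['clock'])
E
```

```text
0.75
0.61
None [ 0.4921 -0.3548  0.1519] 0.5142143683283558
0 [ 0.4904 -0.3555  0.1654] 0.038952850877193024
1 [ 0.4978 -0.3513  0.2215] 0.4595443086143748
[ 0.41821242 -0.20391964 -0.01958669] 14.4333
```

{"name": "drive_tool", "arguments": {
  "increments": [
    [[0,0,15],[0,0,0],0],
    [[0,0,25],[0,0,0],0],
    [[0,0,20],[0,0,0],0],
    [[13,-27,0],[0,0,0],0],
    [[13,-27,0],[0,0,0],0],
    [[13,-27,0],[0,0,0],0],
    [[13,-27,0],[0,0,0],0],
    [[13,-27,0],[0,0,0],0]
  ]
}}

```text
clock: 15.1
eef_pos: [0.4774, -0.3376, 0.0366]
tool_rot: [0.707, 0.707, -0.001, -0.002]
ft_force: [0.3, 0.1, -5.6]
grip_width: 0.0479
grasp_force: 64.5
```

{"name": "drive_tool", "arguments": {
  "increments": [
    [[13,-27,0],[0,0,0],0],
    [[6,-27,0],[0,0,0],0],
    [[0,0,0],[0,0,0],0],
    [[0,0,0],[0,0,0],0],
    [[0,0,0],[0,0,0],0]
  ]
}}

```text
clock: 15.52
eef_pos: [0.4958, -0.39, 0.0361]
tool_rot: [0.707, 0.707, -0.0, -0.003]
ft_force: [-0.7, -0.2, -5.7]
grip_width: 0.048
grasp_force: 64.3
```

{"name": "drive_tool", "arguments": {
  "increments": [
    [[1,-2,-15],[0,0,0],0],
    [[0,0,-15],[0,0,0],0],
    [[0,0,-10],[0,0,0],0],
    [[0,0,-5],[0,0,0],0],
    [[0,0,-2],[0,0,0],0],
    [[0,0,0],[0,0,0],0]
  ]
}}

```text
clock: 16.02
eef_pos: [0.4985, -0.3926, -0.0094]
tool_rot: [0.707, 0.707, -0.0, -0.001]
ft_force: [-0.1, 0.0, -4.0]
grip_width: 0.0483
grasp_force: 64.5
```

{"name": "drive_tool", "arguments": {
  "increments": [
    [[0,0,-1],[0,0,0],0],
    [[0,0,-1],[0,0,0],0],
    [[0,0,0],[0,0,0],0]
  ]
}}

```text
clock: 16.27
eef_pos: [0.4994, -0.3938, -0.0102]
tool_rot: [0.707, 0.707, 0.0, 0.001]
ft_force: [-0.1, -0.1, -4.8]
grip_width: 0.0481
grasp_force: 64.5
```

{"name": "drive_tool", "arguments": {
  "increments": [
    [[0,0,-1.5],[0,0,0],0],
    [[0,0,-1],[0,0,0],0],
    [[0,0,0],[0,0,0],0],
    [[0,0,0],[0,0,0],0]
  ]
}}

```text
clock: 16.6
eef_pos: [0.4989, -0.3935, -0.0134]
tool_rot: [0.707, 0.707, -0.0, -0.0]
ft_force: [0.3, 0.4, -5.5]
grip_width: 0.0479
grasp_force: 64.5
```

{"name": "drive_tool", "arguments": {
  "increments": [
    [[0,0,-0.7],[0,0,0],0],
    [[0,0,0],[0,0,0],0],
    [[0,0,0],[0,0,0],0]
  ]
}}

```text
clock: 16.85
eef_pos: [0.499, -0.3935, -0.0136]
tool_rot: [0.707, 0.707, -0.0, 0.0]
ft_force: [-0.8, 0.6, -1.5]
grip_width: 0.0479
grasp_force: 64.9
```

{"name": "drive_tool", "arguments": {
  "increments": [
    [[0,0,-0.5],[0,0,0],0],
    [[0,0,0],[0,0,0],0.75],
    [[0,0,0],[0,0,0],0.75],
    [[0,0,0],[0,0,0],0.75],
    [[0,0,25],[0,0,0],0.75],
    [[0,0,30],[0,0,0],0.75],
    [[0,0,5],[0,0,0],1],
    [[0,0,0],[0,0,0],1]
  ]
}}

```text
clock: 17.52
eef_pos: [0.5015, -0.3955, 0.049]
tool_rot: [0.707, 0.707, 0.0, 0.004]
ft_force: [0.5, -0.5, -0.8]
grip_width: 0.0847
grasp_force: 0.0
```

{"name": "drive_tool", "arguments": {
  "increments": [
    [[-18,35,0],[0,0,0],1],
    [[-18,35,0],[0,0,0],1],
    [[-18,35,0],[0,0,0],1],
    [[-18,35,0],[0,0,0],1],
    [[-18,35,0],[0,0,0],1],
    [[-18,35,0],[0,0,0],1],
    [[-18,35,0],[0,0,0],1],
    [[0,33,0],[0,0,0],1]
  ]
}}

```text
clock: 18.18
eef_pos: [0.3676, -0.1132, 0.0439]
tool_rot: [0.708, 0.707, -0.001, -0.003]
ft_force: [-0.2, -0.1, -0.2]
grip_width: 0.0854
grasp_force: 0.0
```

```bash
python3 - <<'E'
from h import *
c=camera('scene');s=camera('side');o=get_obs();print(o['clock'],o['eef_pos'],o['grip_width'])
for n,c2 in(('scene',c),('side',s)):
  for d in silhouettes('foot_a',c2):
    x=d['bbox'];u=((x[0]+x[2])/2,(x[1]+x[3])/2);print(n,round(d['conf'],2),np.round(x),ray(c2,u,.015)[:2].round(3))
a=cv2.resize(c['image'][200:350,200:440],(800,500),interpolation=3);cv2.imwrite('pics/d.png',a[:,:,::-1])
E
```

```text
18.2833 [ 0.37047447 -0.11153449  0.04448429] 0.08518828766770319
scene 0.93 [245. 253. 265. 276.] [ 0.362 -0.123]
scene 0.76 [381. 285. 399. 313.] [ 0.509 -0.389]
scene 0.69 [229. 232. 249. 255.] [ 0.379 -0.036]
scene 0.64 [189. 179. 208. 197.] [0.448 0.266]
side 0.84 [258. 297. 285. 320.] [0.458 0.286]
side 0.76 [325. 228. 343. 246.] [ 0.382 -0.03 ]
side 0.74 [338. 217. 356. 234.] [ 0.358 -0.097]
side 0.64 [312. 168. 327. 182.] [ 0.5   -0.379]
```

View pics/d.png

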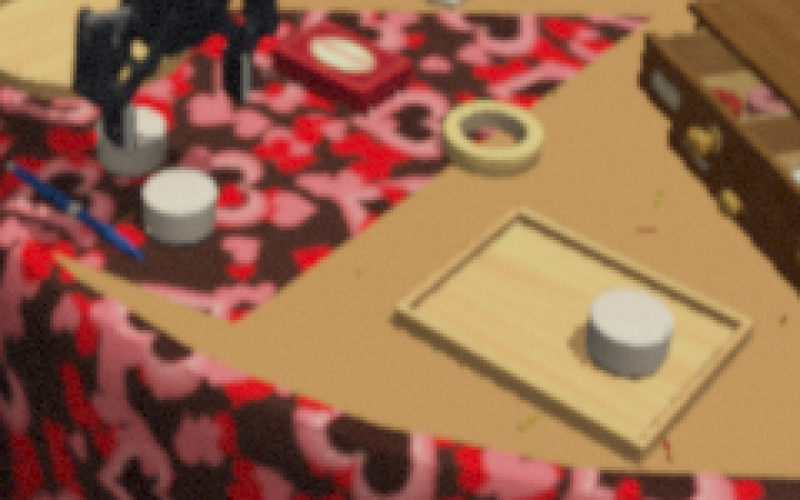

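Foot 3 stands flat in the rectangular tray. The pen's end lies close to foot 2 on the -x side, so I turn the gripper 30° to keep the finger off it.

{"name": "drive_tool", "arguments": {
  "increments": [
    [[-3,-3,0],[0,0,6],0.85],
    [[0,0,0],[0,0,6],0.85],
    [[0,0,0],[0,0,6],0.85],
    [[0,0,0],[0,0,6],0.85],
    [[0,0,-20],[0,0,6],0.85],
    [[0,0,0],[0,0,0],0.85]
  ]
}}

```text
clock: 18.88
eef_pos: [0.3689, -0.1194, 0.0234]
tool_rot: [0.5, 0.866, -0.0, -0.001]
ft_force: [-0.2, -0.3, -0.2]
grip_width: 0.0727
grasp_force: 0.0
```

```bash
python3 - <<'E'
from h import *
c=camera('scene');s=camera('side');o=get_obs();print(o['eef_pos'],o['tool_rot'],o['grip_width'])
im=np.hstack([cv2.resize(c['image'][200:300,210:310],(400,400),interpolation=3),cv2.resize(s['image'][180:280,290:390],(400,400),interpolation=3)])
cv2.imwrite('pics/e.png',im[:,:,::-1])
E
```

```text
[ 0.36934228 -0.11924871  0.02482006] [ 5.01947181e-01  8.64897511e-01 -3.42246846e-04 -1.09812776e-03] 0.07286602915040283
```

View pics/e.png

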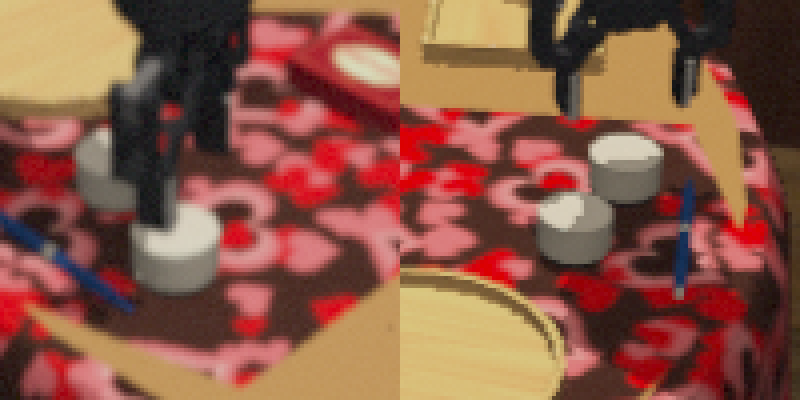

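{"name": "drive_tool", "arguments": {
  "increments": [
    [[0,3,-20],[0,0,0],0.85],
    [[0,0,-15],[0,0,0],0.85],
    [[0,0,-10],[0,0,0],0.85],
    [[0,0,0],[0,0,0],0],
    [[0,0,0],[0,0,0],0],
    [[0,0,0],[0,0,0],0],
    [[0,0,0],[0,0,0],0],
    [[0,0,0],[0,0,0],0]
  ]
}}

```text
clock: 19.65
eef_pos: [0.3699, -0.116, -0.019]
tool_rot: [0.5, 0.866, -0.0, 0.0]
ft_force: [-1.3, -1.6, 1.5]
grip_width: 0.0482
grasp_force: 62.8
```

{"name": "drive_tool", "arguments": {
  "increments": [
    [[0,0,20],[0,0,0],0],
    [[0,0,20],[0,0,0],0],
    [[0,0,20],[0,0,0],0],
    [[0,0,0],[0,0,0],0],
    [[0,0,0],[0,0,0],0]
  ]
}}

```text
clock: 20.07
eef_pos: [0.3715, -0.1158, 0.0411]
tool_rot: [0.5, 0.866, 0.001, 0.002]
ft_force: [0.1, -0.1, -5.0]
grip_width: 0.0481
grasp_force: 64.6
```

{"name": "drive_tool", "arguments": {
  "increments": [
    [[16,-29,0],[0,0,-5],0],
    [[16,-29,0],[0,0,-5],0],
    [[16,-29,0],[0,0,-5],0],
    [[16,-29,0],[0,0,-5],0],
    [[16,-29,0],[0,0,0],0],
    [[16,-29,0],[0,0,0],0],
    [[17,-28,0],[0,0,0],0],
    [[0,0,0],[0,0,0],0]
  ]
}}

```text
clock: 20.73
eef_pos: [0.4861, -0.3231, 0.038]
tool_rot: [0.644, 0.765, -0.0, 0.002]
ft_force: [0.5, -1.6, -4.2]
grip_width: 0.0481
grasp_force: 64.3
```

{"name": "drive_tool", "arguments": {
  "increments": [
    [[0,0,-15],[0,0,0],0],
    [[0,0,-15],[0,0,0],0],
    [[0,0,-10],[0,0,0],0],
    [[0,0,-6],[0,0,0],0],
    [[0,0,-3],[0,0,0],0],
    [[0,0,0],[0,0,0],0],
    [[0,0,0],[0,0,0],0]
  ]
}}

```text
clock: 21.32
eef_pos: [0.4832, -0.3174, -0.0084]
tool_rot: [0.643, 0.766, 0.0, 0.0]
ft_force: [-0.3, -1.1, -4.5]
grip_width: 0.0482
grasp_force: 64.5
```

{"name": "drive_tool", "arguments": {
  "increments": [
    [[0,0,-2],[0,0,0],0],
    [[0,0,-1.5],[0,0,0],0],
    [[0,0,-1],[0,0,0],0],
    [[0,0,0],[0,0,0],0],
    [[0,0,0],[0,0,0],0]
  ]
}}

```text
clock: 21.73
eef_pos: [0.4831, -0.3176, -0.0129]
tool_rot: [0.643, 0.766, 0.0, 0.0]
ft_force: [0.6, 0.0, -4.3]
grip_width: 0.0479
grasp_force: 64.5
```

{"name": "drive_tool", "arguments": {
  "increments": [
    [[0,0,-0.5],[0,0,0],0],
    [[0,0,0],[0,0,0],0],
    [[0,0,0],[0,0,0],0]
  ]
}}

```text
clock: 21.98
eef_pos: [0.4832, -0.3176, -0.0129]
tool_rot: [0.643, 0.766, 0.0, 0.0]
ft_force: [-1.9, 0.6, 2.0]
grip_width: 0.0479
grasp_force: 65.0
```

{"name": "drive_tool", "arguments": {
  "increments": [
    [[0,0,0],[0,0,0],0.75],
    [[0,0,0],[0,0,0],0.75],
    [[0,0,0],[0,0,0],0.75],
    [[0,0,25],[0,0,0],0.75],
    [[0,0,30],[0,0,0],0.75],
    [[0,0,5],[0,0,0],0.8]
  ]
}}

```text
clock: 22.48
eef_pos: [0.4861, -0.3196, 0.0513]
tool_rot: [0.643, 0.766, 0.0, 0.004]
ft_force: [0.5, -0.9, 1.6]
grip_width: 0.0682
grasp_force: 0.0
```

{"name": "drive_tool", "arguments": {
  "increments": [
    [[-12,36,0],[0,0,0],0.8],
    [[-12,36,0],[0,0,0],0.8],
    [[-12,36,0],[0,0,0],0.8],
    [[-12,36,0],[0,0,0],0.8],
    [[-12,36,0],[0,0,0],0.8],
    [[-12,36,0],[0,0,0],0.8],
    [[-12,35,0],[0,0,0],0.8],
    [[-12,33,0],[0,0,0],0.8]
  ]
}}

```text
clock: 23.15
eef_pos: [0.3866, -0.032, 0.0466]
tool_rot: [0.643, 0.766, 0.001, 0.001]
ft_force: [0.7, 0.2, -0.2]
grip_width: 0.0683
grasp_force: 0.0
```

{"name": "drive_tool", "arguments": {
  "increments": [
    [[0,0,-30],[0,0,0],0.8],
    [[0,0,0],[0,0,0],0.8],
    [[0,0,0],[0,0,0],0.8]
  ]
}}

```text
clock: 23.4
eef_pos: [0.3859, -0.0332, 0.016]
tool_rot: [0.642, 0.766, -0.001, -0.001]
ft_force: [0.9, -0.5, 0.2]
grip_width: 0.0686
grasp_force: 0.0
```

```bash
python3 - <<'E'
from h import *
c=camera('scene');s=camera('side');o=get_obs();print(o['clock'],o['eef_pos'],o['grip_width'])
for n,c2 in(('scene',c),('side',s)):
  for d in silhouettes('foot_a',c2):
    x=d['bbox'];u=((x[0]+x[2])/2,(x[1]+x[3])/2);print(n,round(d['conf'],2),np.round(x),ray(c2,u,.015)[:2].round(3))
E
```

```text
23.5 [ 0.38798534 -0.03418228  0.01709589] 0.06773833599257494
scene 0.97 [344. 273. 366. 299.] [ 0.483 -0.316]
scene 0.84 [231. 233. 249. 256.] [ 0.38 -0.04]
scene 0.62 [380. 283. 404. 314.] [ 0.513 -0.391]
scene 0.47 [189. 180. 205. 195.] [0.448 0.273]
side 0.88 [258. 295. 285. 319.] [0.459 0.282]
side 0.87 [324. 229. 344. 247.] [ 0.38  -0.024]
side 0.57 [312. 178. 320. 188.] [ 0.495 -0.319]
side 0.43 [310. 166. 319. 179.] [ 0.519 -0.391]
```

{"name": "drive_tool", "arguments": {
  "increments": [
    [[-2,0,-20],[0,0,0],0.8],
    [[0,0,-10],[0,0,0],0.8],
    [[0,0,-5.5],[0,0,0],0.8],
    [[0,0,0],[0,0,0],0],
    [[0,0,0],[0,0,0],0],
    [[0,0,0],[0,0,0],0],
    [[0,0,0],[0,0,0],0],
    [[0,0,0],[0,0,0],0]
  ]
}}

```text
clock: 24.27
eef_pos: [0.3854, -0.034, -0.0185]
tool_rot: [0.643, 0.766, -0.0, 0.001]
ft_force: [-0.6, -1.9, 3.4]
grip_width: 0.0478
grasp_force: 62.9
```

{"name": "drive_tool", "arguments": {
  "increments": [
    [[6,0,0],[0,0,0],0],
    [[6,0,0],[0,0,0],0],
    [[6,0,0],[0,0,0],0],
    [[6,0,0],[0,0,0],0]
  ]
}}

```text
clock: 24.6
eef_pos: [0.4079, -0.0332, -0.0186]
tool_rot: [0.643, 0.766, -0.0, -0.001]
ft_force: [-6.4, 0.2, 9.1]
grip_width: 0.0481
grasp_force: 63.5
```

{"name": "drive_tool", "arguments": {
  "increments": [
    [[6,0,0],[0,0,0],0],
    [[6,0,0],[0,0,0],0],
    [[6,0,0],[0,0,0],0],
    [[6,0,0],[0,0,0],0]
  ]
}}

```text
clock: 24.93
eef_pos: [0.4319, -0.0332, -0.0185]
tool_rot: [0.643, 0.766, -0.0, -0.001]
ft_force: [-5.6, -0.5, 8.6]
grip_width: 0.0481
grasp_force: 63.5
```

{"name": "drive_tool", "arguments": {
  "increments": [
    [[-6,0,0],[0,0,0],0],
    [[-6,0,0],[0,0,0],0],
    [[-6,0,0],[0,0,0],0],
    [[-6,0,0],[0,0,0],0]
  ]
}}

```text
clock: 25.27
eef_pos: [0.4097, -0.0335, -0.0185]
tool_rot: [0.643, 0.766, 0.001, 0.001]
ft_force: [2.8, -0.3, 2.9]
grip_width: 0.0481
grasp_force: 64.2
```

Foot 1 gives about 0.4 again with a fresh grip, against 0.92–0.95 for the other two, so it is the worn one and goes to the round tray.

{"name": "drive_tool", "arguments": {
  "increments": [
    [[0,0,15],[0,0,0],0],
    [[0,0,25],[0,0,0],0],
    [[0,0,20],[0,0,0],0],
    [[7.5,33,0],[0,0,0],0],
    [[7.5,33,0],[0,0,0],0],
    [[7.5,33,0],[0,0,0],0],
    [[7.5,33,0],[0,0,0],0],
    [[7.5,34,0],[0,0,0],0]
  ]
}}

```text
clock: 25.93
eef_pos: [0.4431, 0.1327, 0.0393]
tool_rot: [0.643, 0.766, -0.002, -0.001]
ft_force: [0.5, 0.0, -5.4]
grip_width: 0.0476
grasp_force: 64.2
```

{"name": "drive_tool", "arguments": {
  "increments": [
    [[0,0,-15],[0,0,0],0],
    [[0,0,-15],[0,0,0],0],
    [[0,0,-10],[0,0,0],0],
    [[0,0,-6],[0,0,0],0],
    [[0,0,-3],[0,0,0],0],
    [[0,0,0],[0,0,0],0],
    [[0,0,0],[0,0,0],0]
  ]
}}

```text
clock: 26.52
eef_pos: [0.446, 0.1321, -0.0082]
tool_rot: [0.643, 0.766, -0.0, -0.0]
ft_force: [-0.0, 0.6, -5.5]
grip_width: 0.0481
grasp_force: 64.0
```

{"name": "drive_tool", "arguments": {
  "increments": [
    [[0,0,-2],[0,0,0],0],
    [[0,0,-1.5],[0,0,0],0],
    [[0,0,-0.5],[0,0,0],0],
    [[0,0,0],[0,0,0],0],
    [[0,0,0],[0,0,0],0]
  ]
}}

```text
clock: 26.93
eef_pos: [0.4466, 0.1325, -0.0119]
tool_rot: [0.643, 0.766, 0.0, 0.0]
ft_force: [-0.9, -0.1, -5.5]
grip_width: 0.0483
grasp_force: 64.1
```

{"name": "drive_tool", "arguments": {
  "increments": [
    [[0,0,-0.7],[0,0,0],0],
    [[0,0,0],[0,0,0],0],
    [[0,0,0],[0,0,0],0]
  ]
}}

```text
clock: 27.18
eef_pos: [0.4468, 0.1326, -0.0125]
tool_rot: [0.643, 0.766, 0.0, 0.0]
ft_force: [0.1, -0.2, -2.7]
grip_width: 0.048
grasp_force: 64.5
```

Contact. I'll settle it, release, and retreat.

{"name": "drive_tool", "arguments": {
  "increments": [
    [[0,0,-0.3],[0,0,0],0],
    [[0,0,0],[0,0,0],0.75],
    [[0,0,0],[0,0,0],0.75],
    [[0,0,0],[0,0,0],0.75],
    [[0,0,25],[0,0,0],0.75],
    [[0,0,30],[0,0,0],0.75],
    [[0,0,30],[0,0,0],0.75],
    [[-20,0,30],[0,0,0],0.75]
  ]
}}

```text
clock: 27.85
eef_pos: [0.4299, 0.1331, 0.1038]
tool_rot: [0.643, 0.766, 0.002, 0.001]
ft_force: [0.5, -0.2, 1.5]
grip_width: 0.064
grasp_force: 0.0
```

{"name": "drive_tool", "arguments": {
  "increments": [
    [[0,0,0],[0,0,0],0.75],
    [[0,0,0],[0,0,0],0.75]
  ]
}}

```text
clock: 28.02
eef_pos: [0.4279, 0.1331, 0.1039]
tool_rot: [0.643, 0.766, 0.002, 0.001]
ft_force: [-0.2, 0.0, 0.3]
grip_width: 0.0643
grasp_force: 0.0
```

```bash
python3 - <<'E'
from h import *
c=camera('scene');o=get_obs();print(o['clock'],o['eef_pos'],o['ft_force'])
a=cv2.resize(c['image'][165:345,180:430],(800,576),interpolation=3);cv2.imwrite('pics/f.png',a[:,:,::-1])
E
```

```text
28.0667 [0.42706816 0.13273362 0.10245527] [0.56515219 0.59522586 0.99173754]
```

View pics/f.png

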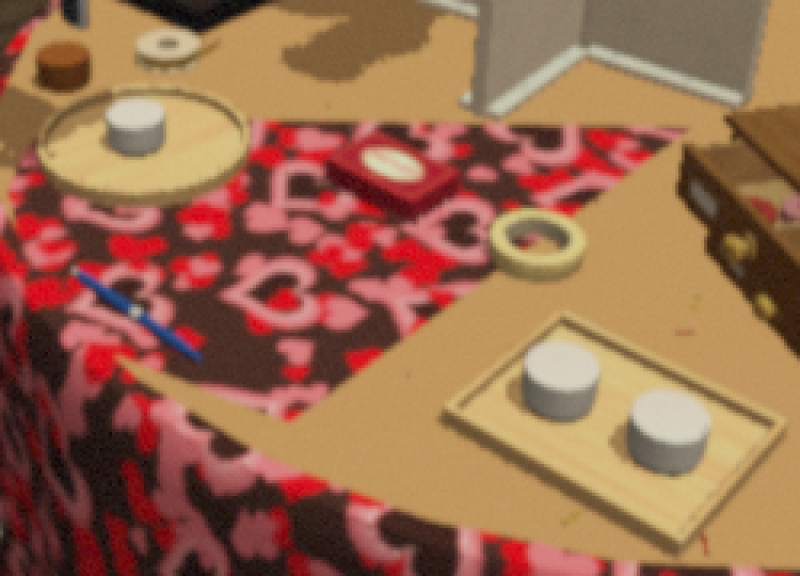

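Two feet stand flat in the rectangular tray (crop pixels (560,380) and (668,432)) and one in the round tray ((135,125)). The tin, tape, ribbon, brown puck and pen look unmoved.

```bash
python3 -c "
from workcell import job_done
print(job_done())"
```

```text
the job is handed in; nothing more can be done
None
```

I handed the job in at about 28 s: the two grippy feet (friction about 0.92–0.95) stand in the rectangular tray and the slippery one in the round tray; that one felt like 0.4, not the stated 0.18, but at least one had to be worn and it was far below the others.

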